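Index the dosing spout over the open cupping cup

ROBOT

A 6-joint arm with a two-finger parallel gripper is mounted at the origin on the work surface. World frame = base frame: x ahead of the robot, y to its left, z up, the work surface at z = 0. Lengths are in m, angles in rad, forces in N, time in s.
With the tool pointing down it reaches from about 0.375 to 0.975 m from the base axis. Payload 3.8 kg.
Tool frame: the origin (TCP) lies at the very end of the fingers, on their centre line; the grasp point (between the pads) lies 19 mm behind it; y points along the fingers, x is the direction in which the jaws open and shut, and the axes are right-handed (so a half turn about y gives the same grasp; the last joint's range is limited). The gripper opens to 85 mm and grips with 20 to 120 N. Pads are 22 mm wide; open, the fingers measure 114 mm over their backs; the gripper's body (76 mm by 85 mm) begins 54 mm behind the grasp point. The pads swing forward as they close: fully open they stand 13 mm farther back than shut.
Start: joints at [1.126, 0.264, 1.604, -0, 1.274, -0.037], TCP at [0.268, 0.62, 0.231] pointing down, gripper open.
Joint ranges: [-2.63, 2.63], [-0.94, 2.18], [0.31, 2.57], [-1.31, 4.45], [0, 2.66], [-2.55, 2.55]. Speed limits (rad/s): [2.57, 2.57, 3.14, 3.14, 3.14, 3.14].

INTERFACE

Orientations are given as a rotation vector (axis times angle).
In Python, from workcell import bot, cams gives the robot as it stands.
- The arm moves only by the tool play_rows, never from a script. Its argument "motion" is a list of rows, each a list of 2 entries, a list of its own where there are three numbers: the shift along the world's x, y, z normalised to -1 to 1, where 1 is 400 mm, then the turn, a rotation vector about the world's x, y, z normalised to -1 to 1, where 1 is pi/4 rad. In form: [[[tx, ty, tz], [ax, ay, az]], ...]. A call has 1 to 10 rows; each row is the pose to reach, as a shift and turn from the pose commanded when the call began; what a row does not reach only later rows make up. A row lasts 1/8 s, in which the tool goes at most 62.5 mm and 10.7 degrees, less where a joint would pass 70% of its speed; a pose out of reach is approached as far as the arm can. A call with a number of a shift or a turn outside -1 to 1 is refused whole. A call with a gripper value outside its range is refused whole. "gripper" is the closure, from 0 (fully open) to 1 (shut), set as the call begins (left out, the last holds). The fingers move at their own pace and stop on an object; "squeeze" is the grip in N (left out, the last holds). Time passes only in rows, so rows that repeat a pose let the fingers close. It gives the time, the measured TCP pose, the force and the opening at its end, in the units of the state.
- bot.read_state(): the state, without advancing time (a new reading comes with each control period).
- cams.read_camera(name): name is "scene" or "top"; returns (picture, depth): 480x640x3 uint8, red, green, blue; 480x640 float32, m along the optical axis (not along the pixel's ray), 0 where there is no reading.
- cams.calibration(name): a dict with "mtx" (3x3 intrinsics, pixels), "k1" (the pictures are not rectified: a ray, as slopes to the right and down, at radius r is drawn at 1 + k1 r^2 times it, then the intrinsics apply), "R" (3x3) and "t" (3): a world point X has camera coordinates R X + t. Camera axes: x right, y down, z forward; pixel columns grow to the right and rows downward; lengths in m; the calibration is good to about 2 mm. A picture is of the moment at which its call begins. calibration takes no time and is no camera call.
- bot.finish_job(): hands the job in, once; it reports no verdict.
Trained networks look in the newest picture that a camera, given by its name, has taken for a name from the list of things; names that differ only in an ending like _2 or _b are one class to them, and where a whole thing is asked for, a point or a joint stands for the part that bears it (a point fixed in the world has none). Each returns a list of dicts, best first, with "conf" (0 to 1); they miss things now and then, are a little off and sometimes report something else, mostly with a low value. They report only what shows in the picture. A call takes as long as a camera call.
- cams.recognise(camera, label): "xyz" ([x, y, z] in m, in the coordinates of the camera as it stood for that picture, good to about 4 mm: the middle of the surface that is visible of it).
- cams.regions_of(camera, label): "mask" (480x640 bool, what is visible of it).
- cams.mark_of(camera, label): "xyz" ([x, y, z] in m, in the coordinates of the camera as it stood for that picture, good to about 4 mm: a listed point, or the origin of a listed thing).
The state is a dict: "time": time; "q": joint angles; "joint_vel": joint speeds; "joint_torque": joint torques, N m; "tool_pos": TCP position; "tcp_rot": TCP orientation; "wrist_force": force on the tool from outside, world axes, zero at the start; "torque": the same for the moment, N m; "width": opening from 0.0 (shut) to 1.0 (fully open).
Only numpy, scipy, OpenCV 4.12 (cv2) and the standard library are available. Lean on these libraries where they do the work, as an engineer would, in place of code of your own. Each camera call takes 0.05 s, during which the arm holds its last target.

TASK

The dosing spout is parked over the steel waste tin, between two black cupping cups. Pull up the spring plunger on its swing arm, swing the arm to the next hole on the side of the open cup (not the one with the lid), and let the plunger snap fully home so the spout stays over the open cup. Leave both cups upright and where they are, and let go of the plunger.

Things in the scene. Friction and masses are not known exactly. Their poses are not given: they have to be found in the camera images.
- knob (a point): Centre of the plunger's upright round black knob, 30 mm across and 24 mm high, 100 mm out from the pivot on top of the flat aluminium swing arm; 168 mm above the table when the plunger is home. The arm's top is 33 mm and a 26 mm wide collar 30 mm below this point; nothing near is higher than the knob's underside.
- plunger (a joint): How far the plunger is pulled straight up, m: 0 = home in a hole (locks the arm), 0.024 = end of travel. Its pin is clear of the hole at 0.014. A spring pulls it down, 4 N at 0 to 8.3 N at 0.024. Let go over a hole, it snaps in by itself; the holes are countersunk and draw the pin in from up to 8 mm off sideways.
- pivot (a point): Vertical axis of the swing arm, at the top of the round index plate, 120 mm above the table. The plate has three holes 100 mm from this axis: the middle one, where the plunger starts, and one 0.61 rad (35 degrees) to each side, each putting the spout over that side's cup. With the plunger pulled the arm swings freely, 0.70 rad either way. x axis: to the middle hole and waste tin; z up.
- spout (a point): Centre of the lower mouth of the steel funnel at the end of the swing arm, 200 mm from the pivot axis and 98 mm above the table. The funnel is 80 mm wide at its top, which is 142 mm above the table. It turns with the arm.
- open_mouth (a point): Centre of the mouth of the open, empty black cup, 86 mm across and 75 mm high, loose on the 12 mm thick base board at one side's spout position (within 10 mm), the point 87 mm above the table.
- lid_top (a point): Centre of the top of the white flat lid on the other black cup, 91 mm across and 81 mm high with its lid, loose on the base board at the other side's spout position; the point is 93 mm above the table.

How it is judged:
On the way:
1. the plunger is pulled up at least 10 mm (value of joint plunger above 0.01 m), for 0.1 s.
At the end, for the whole second after the job is handed in: The plunger is home in the hole (within 3 mm), the spout is within 20 mm sideways of the open cup's centre, and both cups stand upright (within 8 degrees) within 15 mm of where they stood (value of joint plunger below 0.003 m and horizontal distance between spout and open_mouth below 0.02 m and distance of each of open_mouth, lid_top from where it was at the start of the episode below 0.015 m and angle between each of open_mouth, lid_top's own z axis and vertical below 0.15 rad); the robot touches nothing.
It fails at once if a cup is tipped over (angle between any of open_mouth, lid_top's own z axis and vertical above 0.6 rad).
It also fails if it takes over 32 s, if anything falls off the work surface, if the arm or the gripper's body presses on something with over 40 N, if the wrist force passes 120 N, or if a joint passes its speed limit or range.

## Working session

There is one attempt and no reset: what is moved stays moved. The work goes in short steps, Python scripts to look and compute and a tool call to move; the robot and the scene stay as the last step left them, time stands still between calls to the robot, and variables do not carry over. Pictures are saved under pics/ and viewed, and the job is handed in when it is done.

Besides the shell and the picture viewer there is one more tool, called after "Emit:" in YAML: its name, and indented under it one key for each argument. play_rows: Moves the arm, as the interface text tells. Its arguments: {"type":"object","properties":{"motion":{"type":"array","items":{"type":"array"}},"gripper":{"type":"number"},"squeeze":{"type":"number"}},"required":["motion"]}

```bash
mkdir -p pics; cat > h.py <<'E'
import numpy as np, cv2
from workcell import bot, cams
def w(cam,x):
    c=cams.calibration(cam); return np.array(c["R"]).T@(np.array(x)-np.array(c["t"]))
def px(cam,X):
    c=cams.calibration(cam); p=np.array(c["R"])@np.array(X)+np.array(c["t"]); s=p[:2]/p[2]; s=s*(1+c["k1"]*(s@s)); return (np.array(c["mtx"])@np.r_[s,1])[:2]
def snap(cam,n):
    p,d=cams.read_camera(cam); cv2.imwrite(f"pics/{n}.png",p[:,:,::-1]); return p,d
E
python3 - <<'E'
from h import *
for c in ["scene","top"]:
    snap(c,c+"0")
    for l in ["knob","pivot","spout","open_mouth","lid_top"]:
        for r in cams.mark_of(c,l)[:2]:
            X=w(c,r["xyz"]); print(c,l,r["conf"],X.round(4),px(c,X).round())
s=bot.read_state(); print(s)
E
```

```text
scene knob 0.57 [ 0.6134 -0.0172  0.1665] [302. 245.]
scene pivot 0.97 [ 0.515  -0.047   0.1225] [315. 233.]
scene spout 0.63 [0.707  0.0088 0.0948] [286. 332.]
scene open_mouth 0.71 [ 0.7042 -0.1146  0.0832] [211. 309.]
scene lid_top 0.97 [0.638 0.112 0.094] [379. 325.]
top knob 0.56 [ 0.6131 -0.0195  0.1695] [342. 247.]
top pivot 0.59 [ 0.5124 -0.0533  0.1212] [361. 315.]
top spout 0.69 [0.7082 0.0077 0.0993] [324. 192.]
top open_mouth 0.71 [ 0.7069 -0.1128  0.0873] [397. 196.]
top lid_top 0.76 [0.6426 0.1101 0.0926] [259. 230.]
{'time': 0.6, 'q': array([ 1.12608223e+00,  2.63870719e-01,  1.60393800e+00, -7.54283867e-06,
        1.27368893e+00, -3.69067456e-02]), 'joint_vel': array([-0.00069914,  0.00152781,  0.00134756,  0.00059789, -0.00035457,
       -0.00129068]), 'joint_torque': array([-3.21292046e-04, -5.14639091e+01, -3.67460811e+01, -2.92250013e-05,
        1.17935429e-03, -8.98260197e-06]), 'tool_pos': array([0.26772483, 0.61966956, 0.23133302]), 'tcp_rot': array([-1.37492249, -0.90384092,  0.90370106]), 'wrist_force': array([-0.77126491,  0.59910655, -0.58745237]), 'torque': array([-0.01776047, -0.03286772, -0.0051471 ]), 'width': 0.9965588564287762}
```

View pics/scene0.png

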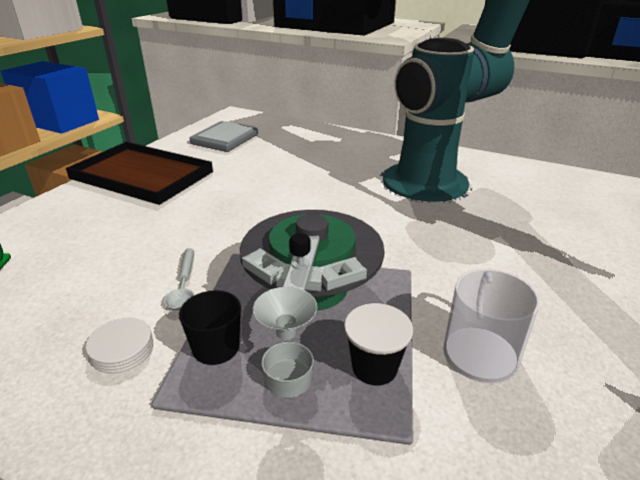

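View pics/top0.png

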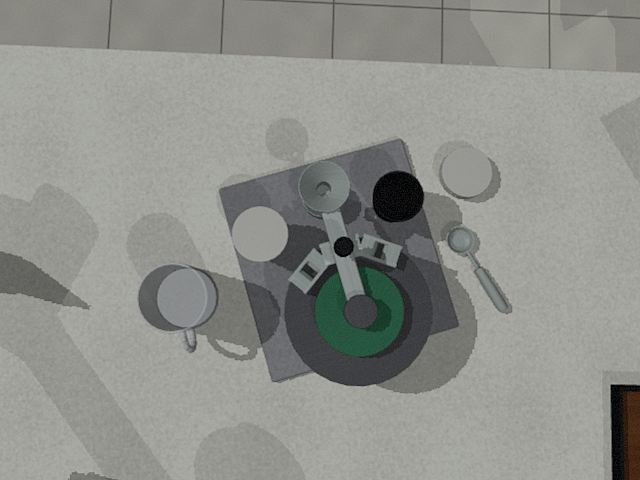

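```bash
python3 - <<'E'
from h import *
from scipy.spatial.transform import Rotation as R
s=bot.read_state(); M=R.from_rotvec(s['tcp_rot']).as_matrix(); print(M.round(3))
P=np.array([.5137,-.050]);K=np.array([.6132,-.0184]);S=np.array([.7076,.008]);O=np.array([.7056,-.1137]);L=np.array([.640,.111])
for n,p in dict(K=K,S=S,O=O,L=L).items(): d=p-P; print(n,np.hypot(*d),np.arctan2(d[1],d[0]))
E
```

```text
[[ 0.397  0.    -0.918]
 [ 0.918  0.     0.397]
 [ 0.    -1.    -0.   ]]
K 0.10439736586715195 0.3075134067503003
S 0.20238875956930016 0.29065225134809786
O 0.20219619185335808 -0.320499382074854
L 0.20462817499064 0.9055956232858311
```

The scene view shows the knob at (300,244), the open cup on the left at (211,325), and the lidded cup on the right at (379,340). The top view agrees, with the knob at (343,246) and the open cup at (397,196). The arm points at about +0.29 rad and the open cup is on its negative side, so it has to swing -0.61 rad. I'll move above the knob with the jaws across the arm.

Emit:
play_rows:
  motion:
    - [[0.43,-0.8,0],[0,0,0.9]]
    - [[0.43,-0.8,0],[0,0,0.9]]
    - [[0.43,-0.8,0],[0,0,0.9]]
    - [[0.43,-0.8,0],[0,0,0.9]]
    - [[0.43,-0.8,0],[0,0,0.9]]
    - [[0.43,-0.8,0],[0,0,0.9]]
  gripper: 0
  squeeze: 60

```text
time: 1.35
tool_pos: [0.4405, 0.2976, 0.2317]
tcp_rot: [-1.054, -1.427, 1.425]
wrist_force: [0.6, 0.1, -0.2]
width: 0.999
```

Emit:
play_rows:
  motion:
    - [[0.43,-0.797,0],[0,0,0]]
    - [[0.43,-0.797,0],[0,0,0]]
    - [[0.43,-0.797,0],[0,0,0]]
    - [[0.43,-0.797,0],[0,0,0]]
    - [[0.43,-0.797,0],[0,0,0]]
    - [[0.43,-0.797,0],[0,0,0]]
    - [[0.43,-0.797,0],[0,0,0]]
    - [[0.43,-0.797,0],[0,0,0]]

```text
time: 2.35
tool_pos: [0.6113, -0.0189, 0.2311]
tcp_rot: [-1.052, -1.425, 1.425]
wrist_force: [-0.2, 0.3, 0.4]
width: 1.001
```

```bash
python3 - <<'E'
from h import *
from scipy.spatial.transform import Rotation as R
snap("scene","scene1")
for l in ["knob"]:
        for r in cams.mark_of("scene",l)[:2]:
            X=w("scene",r["xyz"]); print(l,r["conf"],X.round(4),px("scene",X).round())
s=bot.read_state(); M=R.from_rotvec(s['tcp_rot']).as_matrix(); print(M.round(3),s['tool_pos'],s['q'],s['time'],s['wrist_force'])
print(np.arctan2(M[1,0],M[0,0]))
E
```

```text
knob 0.7 [ 0.6127 -0.0209  0.1677] [299. 244.]
[[-0.296 -0.    -0.955]
 [ 0.955  0.    -0.296]
 [ 0.001 -1.     0.   ]] [ 0.61111278 -0.01793896  0.23127417] [-7.03194482e-02  1.45011086e-01  1.74581424e+00  4.33465929e-04
  1.25115372e+00 -1.94154390e+00] 2.45 [-0.31744079  0.39934717  0.48631362]
1.8710881090635212
```

View pics/scene1.png

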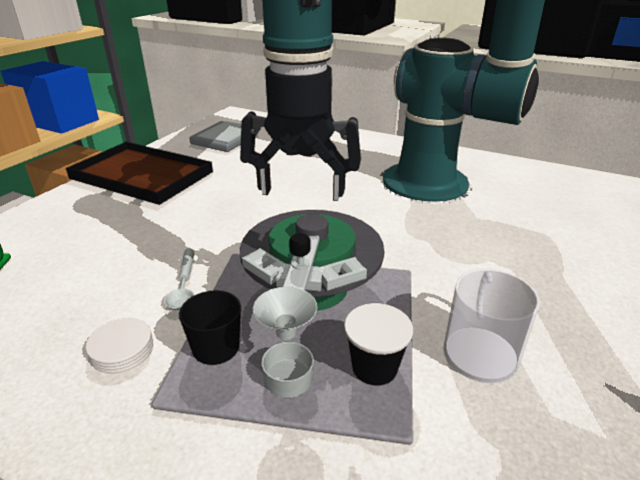

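The jaws straddle the knob axis (knob at (300,244), gripper above it). I'll go down 84 mm and close.

Emit:
play_rows:
  motion:
    - [[0.002,-0.003,-0.1],[0,0,0]]
    - [[0.002,-0.003,-0.17],[0,0,0]]
    - [[0.002,-0.003,-0.21],[0,0,0]]
    - [[0.002,-0.003,-0.21],[0,0,0]]

```text
time: 2.95
tool_pos: [0.6113, -0.0193, 0.1461]
tcp_rot: [-1.049, -1.425, 1.428]
wrist_force: [-0.2, 0.5, -0.1]
width: 1.001
```

Emit:
play_rows:
  motion:
    - [[0,0,0],[0,0,0]]
    - [[0,0,0],[0,0,0]]
    - [[0,0,0],[0,0,0]]
    - [[0,0,0],[0,0,0]]
    - [[0,0,0],[0,0,0]]
    - [[0,0,0],[0,0,0]]
  gripper: 1
  squeeze: 60

```text
time: 3.7
tool_pos: [0.6133, -0.0206, 0.1486]
tcp_rot: [-1.055, -1.427, 1.426]
wrist_force: [-0.9, -1.0, 5.6]
width: 0.327
```

```bash
python3 - <<'E'
from h import *
snap("scene","scene2")
s=bot.read_state(); print(s['tool_pos'],s['time'],s['wrist_force'],s['width'])
E
```

```text
[ 0.61330157 -0.02060741  0.14862062] 3.75 [-0.35385495 -0.72162672  6.46231433] 0.3284366946760121
```

View pics/scene2.png

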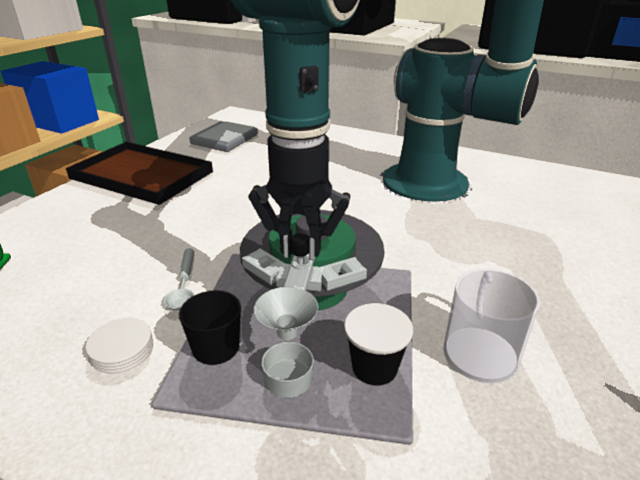

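The grip closed on the knob (jaws at (285–315,245), width 0.33, about 28 mm). Now I'll lift the plunger.

Emit:
play_rows:
  motion:
    - [[0,0,0.02],[0,0,0]]
    - [[0,0,0.04],[0,0,0]]
    - [[0,0,0.055],[0,0,0]]
    - [[0,0,0.055],[0,0,0]]

```text
time: 4.25
tool_pos: [0.6129, -0.0203, 0.1684]
tcp_rot: [-1.053, -1.427, 1.426]
wrist_force: [6.6, 0.7, -8.4]
width: 0.326
```

```bash
python3 - <<'E'
from h import *
s=bot.read_state(); print(s['tool_pos'],s['time'],s['wrist_force'],s['width'])
p,d=snap("scene","scene3"); cv2.imwrite("pics/scene3z.png",cv2.resize(p[150:390,180:440,::-1],None,fx=2.3,fy=2.3))
E
```

```text
[ 0.6129467  -0.02027432  0.16839238] 4.25 [ 6.58573922  0.68375857 -8.44265454] 0.32585812427768157
```

View pics/scene3z.png

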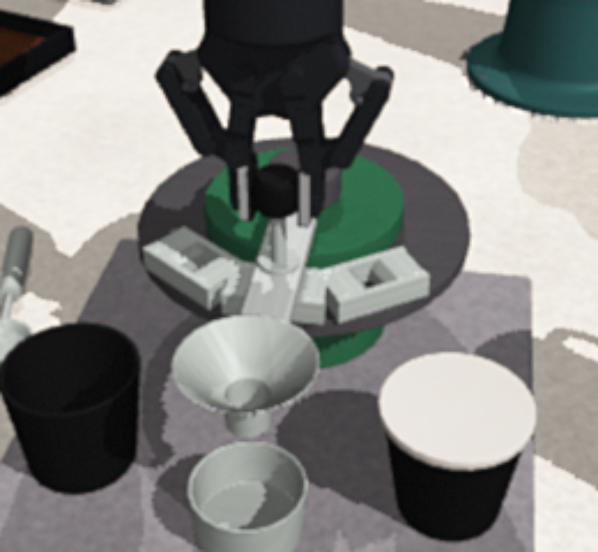

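The knob is raised about 20 mm, with the pin shaft showing below it. Next I'll swing along the arc by -0.61 rad, turning the tool with the arm.

Emit:
play_rows:
  motion:
    - [[0.006,-0.025,0],[0,0,-0.13]]
    - [[0.01,-0.05,0],[0,0,-0.26]]
    - [[0.011,-0.075,0],[0,0,-0.39]]
    - [[0.009,-0.1,0],[0,0,-0.52]]
    - [[0.005,-0.125,0],[0,0,-0.65]]
    - [[-0.002,-0.15,0],[0,0,-0.777]]
    - [[-0.002,-0.15,0],[0,0,-0.777]]
    - [[-0.002,-0.15,0],[0,0,-0.777]]

```text
time: 5.3
tool_pos: [0.6137, -0.0811, 0.1686]
tcp_rot: [-1.344, -0.979, 0.974]
wrist_force: [9.9, -2.1, -9.6]
width: 0.33
```

```bash
python3 - <<'E'
from h import *
for c in ["scene","top"]:
    p,d=snap(c,c+"4")
    if c=="scene": cv2.imwrite("pics/scene4z.png",cv2.resize(p[150:390,180:440,::-1],None,fx=2.3,fy=2.3))
    for l in ["knob","spout","open_mouth","lid_top"]:
        for r in cams.mark_of(c,l)[:1]:
            X=w(c,r["xyz"]); print(c,l,r["conf"],X.round(4),px(c,X).round())
s=bot.read_state(); print(s['tool_pos'],s['time'],s['wrist_force'],s['torque'],s['width'])
E
```

```text
scene knob 0.83 [ 0.6115 -0.0797  0.189 ] [263. 220.]
scene spout 0.72 [ 0.7063 -0.1123  0.0956] [210. 303.]
scene open_mouth 0.79 [ 0.7045 -0.1127  0.0827] [212. 310.]
scene lid_top 0.71 [0.6373 0.1145 0.0945] [382. 325.]
top lid_top 0.69 [0.6415 0.1097 0.0914] [260. 231.]
[ 0.61375663 -0.0810314   0.16867171] 5.8 [10.08535663 -3.10725097 -8.53943085] [-0.36143532 -1.47521852 -0.06103267] 0.3242133695183357
```

View pics/scene4z.png

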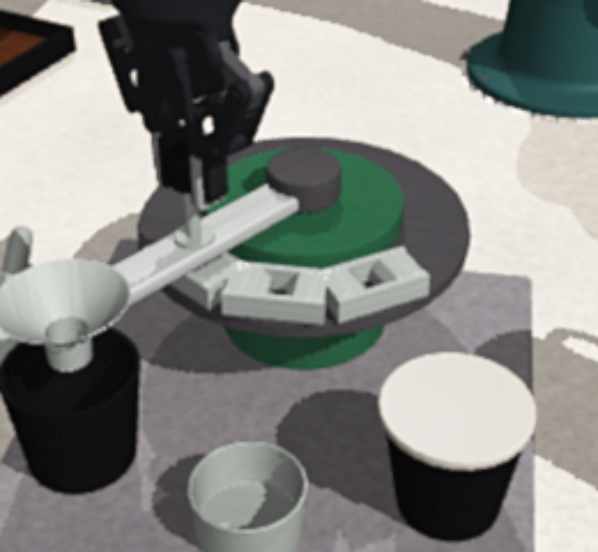

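View pics/top4.png

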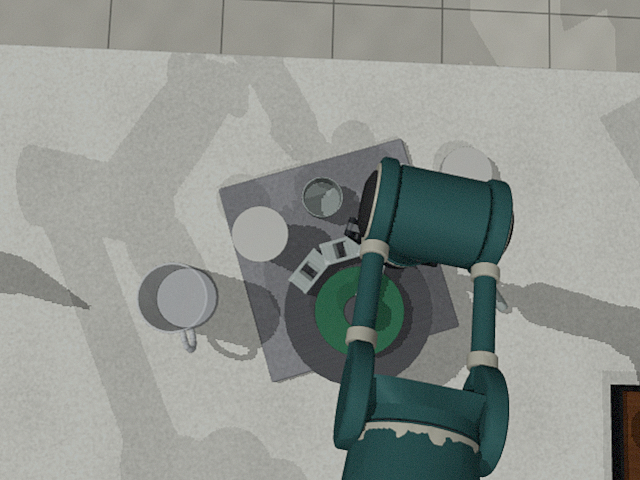

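The spout is now over the open cup: funnel at about (210,303), with cup centre and spout measured within 2 mm of each other. I'll lower the plunger, then release.

Emit:
play_rows:
  motion:
    - [[0.006,-0.002,-0.01],[0,0,0]]
    - [[0.006,-0.002,-0.025],[0,0,0]]
    - [[0.006,-0.002,-0.04],[0,0,0]]
    - [[0.006,-0.002,-0.048],[0,0,0]]
    - [[0.006,-0.002,-0.048],[0,0,0]]

```text
time: 6.42
tool_pos: [0.6139, -0.0811, 0.1499]
tcp_rot: [-1.34, -0.977, 0.977]
wrist_force: [2.4, -0.9, -5.0]
width: 0.328
```

```bash
python3 - <<'E'
from h import *
p,d=snap("scene","scene5"); cv2.imwrite("pics/scene5z.png",cv2.resize(p[150:390,180:440,::-1],None,fx=2.3,fy=2.3))
s=bot.read_state(); print(s['tool_pos'],s['time'],s['wrist_force'],s['torque'],s['width'])
E
```

```text
[ 0.61390777 -0.0810489   0.15011374] 6.475 [ 2.35176646  0.72486434 -5.92331539] [-0.02790066 -0.47301474 -0.06837109] 0.32739345529358643
```

View pics/scene5z.png

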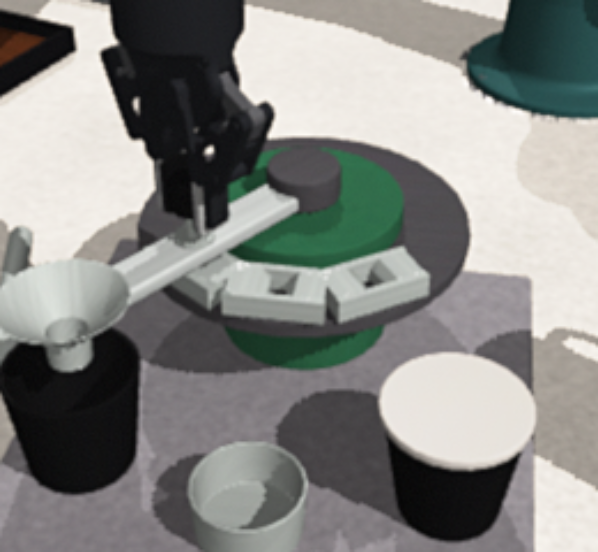

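The plunger has entered the hole: the tool is down about 18.5 mm with only spring force left. I'll open, then retreat straight up.

Emit:
play_rows:
  motion:
    - [[0,0,0],[0,0,0]]
    - [[0,0,0],[0,0,0]]
    - [[0,0,0],[0,0,0]]
    - [[0,0,0],[0,0,0]]
    - [[0,0,0],[0,0,0]]
    - [[0,0,0],[0,0,0]]
  gripper: 0

```text
time: 7.22
tool_pos: [0.614, -0.0812, 0.1501]
tcp_rot: [-1.34, -0.977, 0.977]
wrist_force: [0.1, -0.6, 0.6]
width: 0.999
```

Emit:
play_rows:
  motion:
    - [[0,0,0.05],[0,0,0]]
    - [[0,0,0.15],[0,0,0]]
    - [[0,0,0.28],[0,0,0]]
    - [[-0.15,0.15,0.35],[0,0,0]]
    - [[-0.25,0.3,0.35],[0,0,0]]
    - [[-0.25,0.45,0.35],[0,0,0]]
    - [[-0.25,0.6,0.35],[0,0,0]]
    - [[-0.25,0.75,0.35],[0,0,0]]
    - [[-0.25,0.75,0.35],[0,0,0]]

```text
time: 8.35
tool_pos: [0.5137, 0.2223, 0.2921]
tcp_rot: [-1.339, -0.982, 0.977]
wrist_force: [-0.4, -0.2, -0.3]
width: 1.003
```

```bash
python3 - <<'E'
from h import *
for c in ["scene","top"]:
    p,d=snap(c,c+"6")
    if c=="scene": cv2.imwrite("pics/scene6z.png",cv2.resize(p[150:390,180:440,::-1],None,fx=2.3,fy=2.3))
    for l in ["knob","spout","open_mouth","lid_top"]:
        for r in cams.mark_of(c,l)[:1]:
            X=w(c,r["xyz"]); print(c,l,r["conf"],X.round(4),px(c,X).round())
s=bot.read_state(); print(s['tool_pos'],s['time'],s['wrist_force'],s['torque'],s['width'])
E
```

```text
scene knob 0.59 [ 0.6153 -0.0814  0.1695] [261. 233.]
scene spout 0.85 [ 0.7052 -0.1072  0.0984] [213. 302.]
scene open_mouth 0.56 [ 0.7061 -0.1144  0.081 ] [210. 311.]
scene lid_top 0.72 [0.6364 0.1133 0.0936] [381. 325.]
top knob 0.75 [ 0.6155 -0.0783  0.1656] [382. 247.]
top open_mouth 0.65 [ 0.7072 -0.1137  0.087 ] [398. 196.]
top lid_top 0.55 [0.6432 0.1085 0.0915] [261. 230.]
[0.51430333 0.21779438 0.29022941] 8.85 [ 0.20748747  0.71833494 -1.07187469] [ 0.00254221 -0.01905666  0.03082556] 0.9990622181272548
```

View pics/scene6z.png

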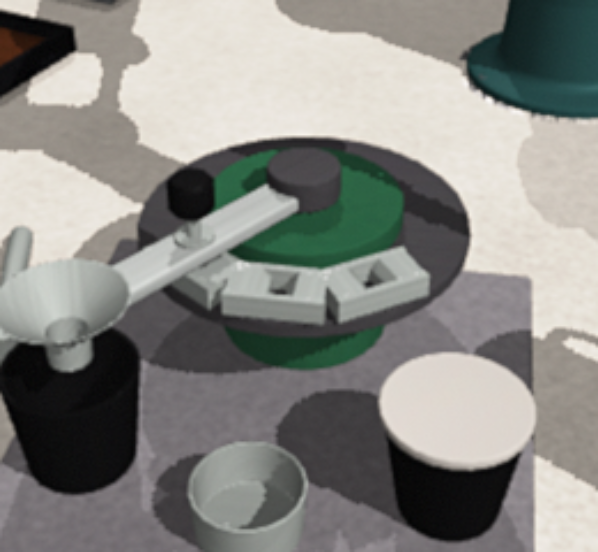

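View pics/top6.png

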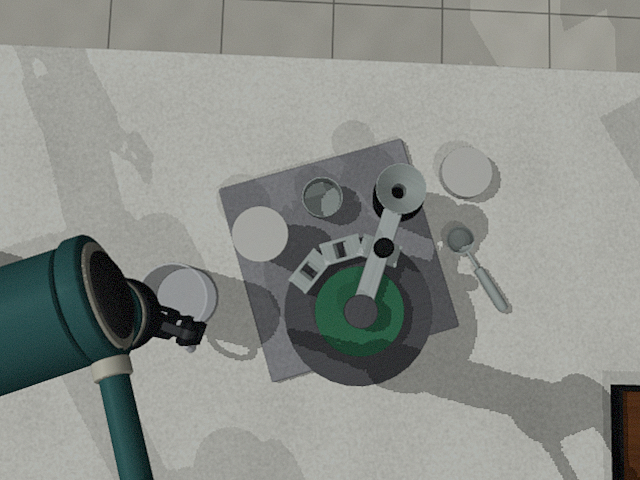

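The arm is locked over the open cup and the cups have not moved. One more check, using depth, confirms the knob height before I hand in.

```bash
python3 - <<'E'
from h import *
p,d=cams.read_camera("top"); c=cams.calibration("top"); m=np.array(c["mtx"])
uv=[(u,v) for u in range(379,389) for v in range(243,253)]
un=cv2.undistortPoints(np.array(uv,float)[:,None],m,np.array([c["k1"],0,0,0,0]))[:,0]
def z(u): return 
X=np.array([w("top",np.r_[s,1]*d[v,u]) for s,(u,v) in zip(un,uv)])
print(np.median(X,0),np.percentile(X[:,2],[10,90]))
E
```

```text
[ 0.61340669 -0.07952373  0.17905426] [0.17725618 0.1812914 ]
```

Knob top is at z = 0.179 m (0.180 m expected when home), so the plunger is home.

```bash
python3 -c "
from h import *
print(bot.finish_job())"
```

```text
the job is handed in; nothing more can be done
None
```

I pulled the plunger up about 20 mm and swung the arm 0.61 rad to the open cup's side. I then lowered the plunger into the hole, let go and moved the robot clear. The job was handed in at about 9 s of the 32 s allowed.

The last checks, made before handing in:
- **Plunger:** the knob top measured 0.179 m by depth, against 0.180 m expected when home.
- **Spout:** it was within about 7 mm of the open cup's centre. That is from the scene camera only, because the top camera did not report the spout.
- **Cups:** both stand upright and moved no more than the measurement noise, about 2 mm.
- **Robot:** the gripper is open, and wrist forces are about zero.

No check failed.

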